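# Hang the food waste caddy on the balanced swing arm

### The job

Swing the empty green-forked balancer arm out, towards the robot, until it meets its stop, then hang the orange food waste caddy upright by its handle bar across both prongs of the fork. The arm is sprung and sinks under the weight: keep hold and lower the caddy gently with it, and let go only once the arm carries the load and has come to rest, leaving the caddy hanging clear of the shelf. Keep the caddy upright throughout and leave the jar, foil tray, spoon, cup, liner roll and tablet box where they are.

Things in the scene. Friction and masses are not known exactly. Their poses are not given: they have to be found in the camera images.
- pivot (a point): Balancer: fixed grey 140 mm square base, 32 mm steel column; this point is on the column axis at the boom's tilt axle, 215 mm above the shelf. The column ends at most 25 mm above it. The boom, a white beam 22 mm wide and high, runs out from here to the green fork; against the stop it points along this point's -y axis.
- boom_push (a point): point in the middle of the white beam's cross-section, 140 mm out from the column axis; a good place to push the arm sideways with shut fingers (1 to 3 N). It moves with the arm. The beam is 22 mm wide; a thin spring under it reaches 30 mm below this point.
- fork_seat (a point): Midway between the fork's two seats, where the handle bar's centre lies once hung; 271 mm out along the boom, moves with it; x axis across the boom, -y outward (raised 0.2 rad unloaded). Prongs 12 mm wide and thick, centred 43 mm either side. Seat floor 6 mm below this point, 30 mm long, between a 12 mm high back stop and the end lips. Fork crosspiece 93 mm nearer the column.
- fork_lips (a point): Midway between the tops of the two end lips at the free prong ends (lips 20 mm high, 9 mm thick); about 22 mm above the seat point unloaded. The prongs enter the caddy's handle from this free end: bar above the lips, lid below the prongs, caddy moved along the boom towards the column, then down into the seats.
- swing (a joint): turn of the arm about the upright column, rad: 0 against the stop (swung out, boom pointing to the robot's right, -y of pivot), growing as the boom turns counter-clockwise from above, away from the robot; stiff enough to stay where it is left. It starts parked at 0.45 to 0.8.
- sink (a joint): downward tilt of the sprung boom, rad: 0 unloaded (boom rising 0.2 rad outward from the axle), level at 0.2, lower stop 0.5. Under the caddy it comes to rest at about 0.15 to 0.28 (seat 40 to 76 mm lower), depending on the caddy's unknown load; let go early it drops and bounces.
- caddy_grip (a point): centre of the grey grip on the orange caddy's fixed handle, 165 mm above its underside; z up. Grip 46 mm long (its x), 18 mm thick (y), 18 mm high, in the middle of a 150 mm round bar, 12 mm diameter, along x. Two 10 mm posts at x = +-75 mm carry the bar; the lid's top is 70 mm below this point. Caddy 150 mm (x) by 110 mm (y), closed, 0.35 to 0.57 kg.
- jar: clear glass jam jar with metal lid, 68 mm diameter, 95 mm tall; origin under its centre
- foil_tray: aluminium foil tray 120 x 160 x 35 mm; origin under its centre
- spoon: white plastic spoon, 170 mm long, lying flat; origin at its underside near the middle
- cup: white plastic cup, 76 mm diameter, 90 mm tall; origin under its centre
- liner_roll: green roll of caddy liners, 52 mm diameter, 130 mm long, lying down; origin at its underside
- tablet_box: cardboard box 70 x 110 x 80 mm; origin under its centre
Mind the look-alikes: they are no part of the job. Of the things that look like the part that bears caddy_grip, take the one that is farthest from the robot's base at the start.

How it is judged:
By the outcome, as a careful person would: the job done as asked, in the order asked, and still so for the second after the job is handed in, with the robot touching nothing.
It also fails if it takes over 72 s, if anything falls off the work surface, if the arm or the gripper's body presses on something with over 40 N, if the wrist force passes 120 N, or if a joint passes its speed limit or range.

### The arm

A 6-joint arm with a two-finger parallel gripper is mounted at the origin on the work surface. World frame = base frame: x ahead of the robot, y to its left, z up, the work surface at z = 0. Lengths are in m, angles in rad, forces in N, time in s.
With the tool pointing down it reaches from about 0.25 to 0.8 m from the base axis. Payload 8.5 kg.
Tool frame: the origin (TCP) lies on the centre line of the jaws, within the pads' length; the fingertips stand 8 mm ahead of it and the grasp point (between the pads) lies 11 mm behind it; y points along the fingers, x is the direction in which the jaws open and shut, and the axes are right-handed (so a half turn about y gives the same grasp; the last joint's range is limited). The gripper opens to 85 mm and grips with 20 to 120 N. Pads are 22 mm wide; open, the fingers measure 114 mm over their backs; the gripper's body (76 mm by 85 mm) begins 54 mm behind the grasp point. The pads swing forward as they close: fully open they stand 13 mm farther back than shut.
Start: joints at [1.303, 0.238, -0.013, 1.319, 0, 1.571], TCP at [0.139, 0.506, 0.239] pointing down, gripper open.
Joint ranges: [-2.66, 2.66], [-1.03, 1.9], [-1.14, 1.46], [-1.82, 2.27], [-1.45, 1.34], [-3.14, 3.14]. Speed limits (rad/s): [2.22, 2.22, 2.79, 3.14, 3.14, 3.14].

### API

Orientations are given as a 3x3 rotation matrix whose columns are the frame's x, y, z axes.
In Python, from workcell import telemetry, read_camera, order gives the robot as it stands. The module is installed in compiled form; this text tells all that it offers.
- The arm moves only by the shell command python3 -m jog 'ROWS' [FORCE]. ROWS is JSON, a list of rows, each a list of 3 entries, a list of its own where there are three numbers: the shift along the tool's x, y, z in units of 40 mm (1.0 is 40 mm), then the turn, a rotation vector about the tool's x, y, z in units of 5 degrees (1.0 is 5 degrees), then the gripper's target within -1 to 1 (shut at 1, half-way at 0, fully open at -1). A call has 1 to 12 rows; each row is the pose to reach, as a shift and turn from the pose commanded when the call began, along the tool's axes at that moment; what a row does not reach only later rows make up. A row lasts 1/12 s, in which the tool goes at most 41.7 mm and 7.16 degrees, less where a joint would pass 70% of its speed; a pose out of reach is approached as far as the arm can. A call with a gripper value outside its range is refused whole. The fingers move at their own pace and stop on an object; FORCE is the grip in N (left out, the last holds). Time passes only in rows, so rows that repeat a pose let the fingers close. It gives the time, the measured TCP pose, the force and the opening at its end, in the units of the state.
- telemetry.read_state(): the state, without advancing time (a new reading comes with each control period).
- read_camera(name): name is "side" or "top"; returns a dict with "image" (480x640x3 uint8, red, green, blue), "camera_matrix" (3x3 intrinsics, pixels), "R" (3x3) and "t" (3): a world point X has camera coordinates R X + t. Camera axes: x right, y down, z forward; pixel columns grow to the right and rows downward; lengths in m; the calibration is good to about 2 mm. A picture is of the moment at which its call begins. There is no depth.
- order.hand_in(): hands the job in, once; it reports no verdict.
The state is a dict: "t": time; "qpos": joint angles; "joint_velocities": joint speeds; "tau": joint torques, N m; "tool_pos": TCP position; "tcp_rot": TCP orientation; "contact_force": force on the tool from outside, world axes, zero at the start; "wrist_torque": the same for the moment, N m; "finger_gap": finger opening in m.
Only numpy, scipy, OpenCV 4.12 (cv2) and the standard library are available. Lean on these libraries where they do the work, as an engineer would, in place of code of your own. Each camera call takes 0.05 s, during which the arm holds its last target.

## Working session

There is one attempt and no reset: what is moved stays moved. The work goes in short steps, Python scripts to look and compute and a shell command to move; the robot and the scene stay as the last step left them, time stands still between calls to the robot, and variables do not carry over. Pictures are saved under pics/ and viewed, and the job is handed in when it is done.

```bash
mkdir -p pics
cat > h.py <<'E'
import numpy as np, cv2
from workcell import telemetry, read_camera, order
def snap(name,fn):
    c=read_camera(name); im=np.array(c["image"]); cv2.imwrite("pics/"+fn+".png",im[:,:,::-1]); np.savez("pics/"+fn+".npz",image=im,K=c["camera_matrix"],R=c["R"],t=c["t"]); return c
def load(fn):
    d=np.load("pics/"+fn+".npz"); return dict(image=d["image"],camera_matrix=d["K"],R=d["R"],t=d["t"])
def ray(c,u,v):
    K=np.array(c["camera_matrix"]);R=np.array(c["R"]);t=np.array(c["t"])
    o=-R.T@t; d=R.T@np.linalg.solve(K,np.array([u,v,1.0])); return o,d/np.linalg.norm(d)
def onz(c,u,v,z):
    o,d=ray(c,u,v); return o+d*(z-o[2])/d[2]
def proj(c,X):
    p=np.array(c["camera_matrix"])@(np.array(c["R"])@np.array(X)+np.array(c["t"])); return p[:2]/p[2]
def tri(c1,p1,c2,p2):
    o1,d1=ray(c1,*p1);o2,d2=ray(c2,*p2)
    s=np.linalg.lstsq(np.stack([d1,-d2],1),o2-o1,rcond=None)[0]
    a=o1+s[0]*d1;b=o2+s[1]*d2; return (a+b)/2,np.linalg.norm(a-b)
E
python3 - <<'E'
from h import *
for n in("side","top"):
    c=snap(n,n+"0"); print(n,-np.array(c["R"]).T@np.array(c["t"]),np.round(c["R"],3).tolist(),np.array(c["camera_matrix"])[0,0])
s=telemetry.read_state();print(s)
E
```

```text
side [ 0.39775385 -0.79666323  0.9679178 ] [[0.985, -0.17, -0.009], [-0.133, -0.731, -0.67], [0.107, 0.661, -0.742]] 481.4288626630856
top [ 0.38157825 -0.08695696  1.51125505] [[-0.03, -1.0, -0.009], [-0.997, 0.03, -0.078], [0.078, 0.007, -0.997]] 474.2828882128273
{'t': 0.1, 'qpos': array([ 1.30300679e+00,  2.38718821e-01, -1.41566246e-02,  1.31920907e+00,
       -1.35923923e-06,  1.57080177e+00]), 'joint_velocities': array([ 5.31770805e-05, -1.99071559e-03,  2.66182621e-03, -8.81474255e-04,
        1.31823453e-03,  2.92477656e-04]), 'tau': array([-5.70863704e-04, -5.39720643e+01,  3.47001922e+01,  1.34534121e-02,
       -1.48193303e-04,  6.81716710e-07]), 'tool_pos': array([0.13882007, 0.50593975, 0.23874813]), 'tcp_rot': array([[ 2.64605433e-01, -3.39543369e-04, -9.64356703e-01],
       [ 9.64355902e-01, -1.24263095e-03,  2.64605651e-01],
       [-1.28818458e-03, -9.99999170e-01, -1.36624953e-06]]), 'contact_force': array([ 0.07882921,  0.89099012, -0.05563442]), 'wrist_torque': array([-0.01731102, -0.04594567, -0.00440365]), 'finger_gap': 0.08505412955445024}
```

View pics/side0.png

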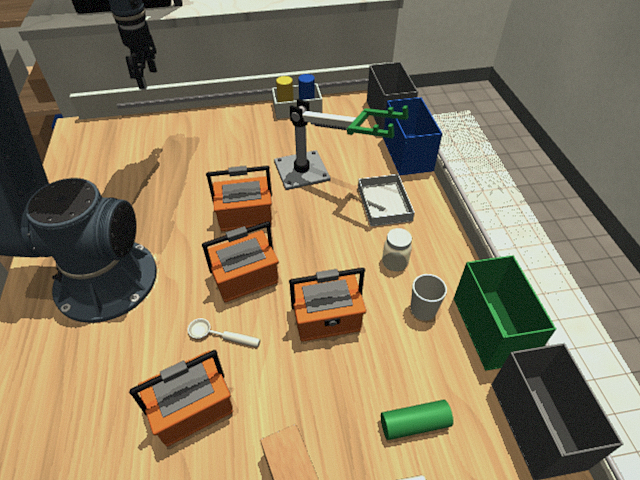

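View pics/top0.png

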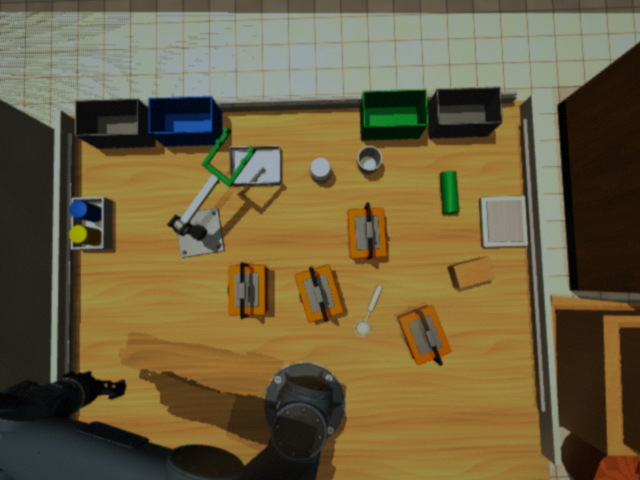

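The side view shows the column at (300,110), the fork at (380,120), and four orange caddies. In the top view, the caddy at (368,233) is farthest from the base at (305,400). Next I'll enlarge the key regions.

Run:
```python
from h import *
def crop(fn,x0,y0,x1,y1,s,out):
    im=load(fn)["image"][y0:y1,x0:x1,::-1]; cv2.imwrite("pics/"+out+".png",cv2.resize(im,None,fx=s,fy=s,interpolation=cv2.INTER_CUBIC))
crop("top0",150,110,300,260,5,"c1"); crop("side0",270,80,420,200,5,"c2")
crop("top0",330,190,410,270,7,"c3"); crop("side0",280,260,380,350,6,"c4")
```

```text
(no output)
```

View pics/c1.png

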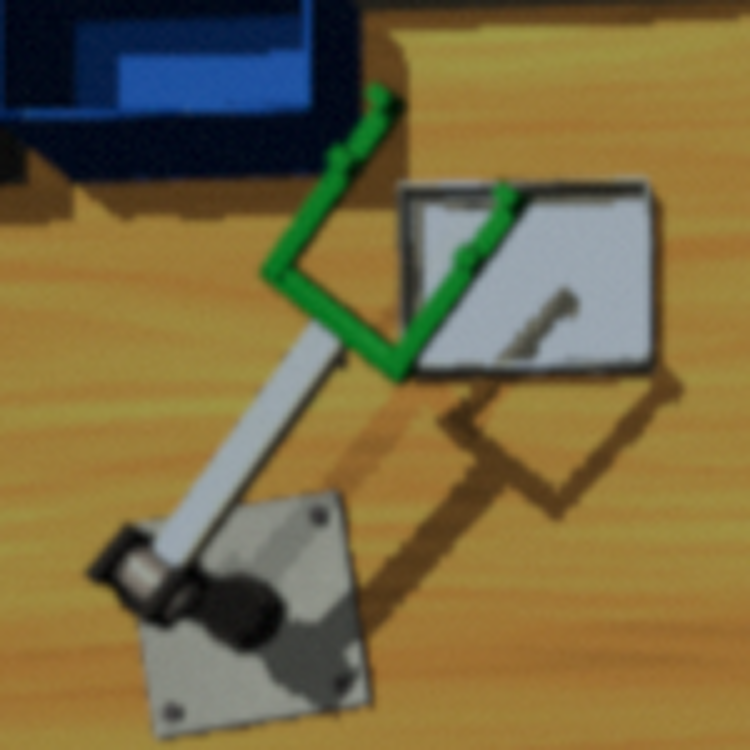

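View pics/c2.png

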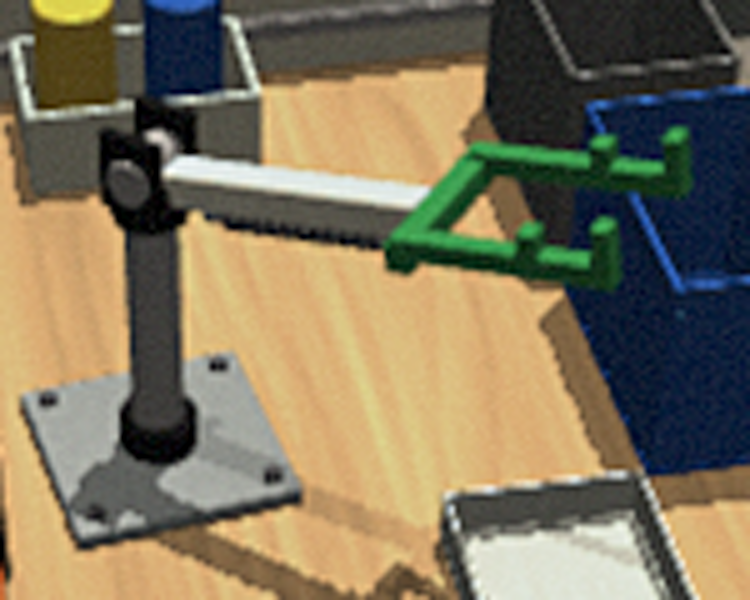

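View pics/c3.png

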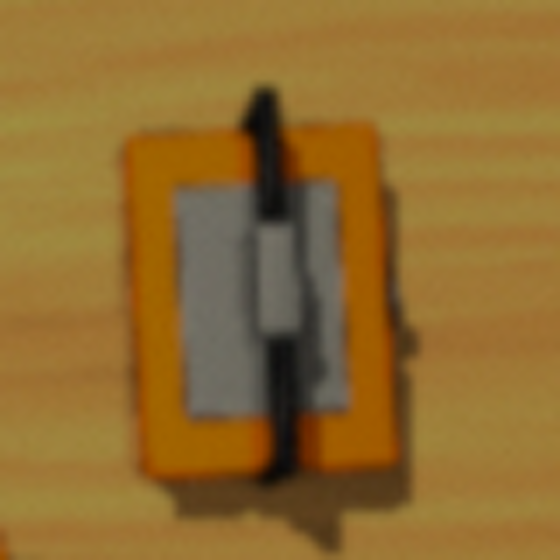

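View pics/c4.png

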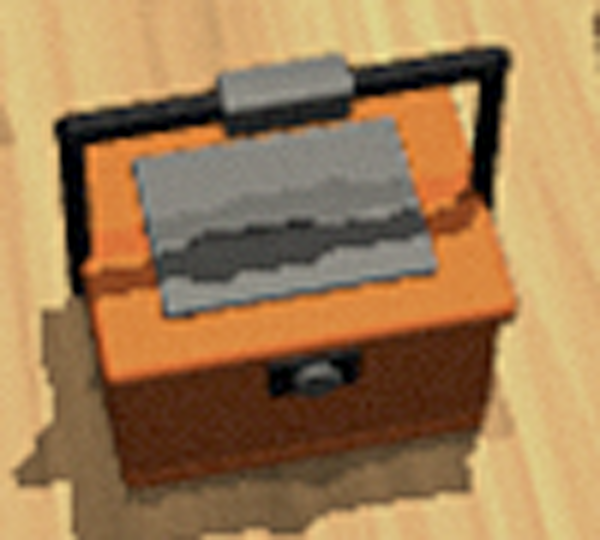

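Run:
```python
from h import *
T=load("top0");S=load("side0")
t1=lambda u,v:(150+u/5,110+v/5); s2=lambda u,v:(270+u/5,80+v/5)
t3=lambda u,v:(330+u/7,190+v/7); s4=lambda u,v:(280+u/6,260+v/6)
P=[onz(T,*t1(*q),0.01) for q in[(140,530),(340,490),(370,705),(158,737)]]
for p in P: print("plate",p.round(3))
print("sides",[round(np.linalg.norm(P[i]-P[(i+1)%4]),3) for i in range(4)])
pc=np.mean(P,0);print("centre",pc.round(4))
Q=[onz(S,*s2(*q),0.01) for q in[(22,400),(233,352),(300,492),(80,545)]]
print("side plate centre",np.mean(Q,0).round(4)); 
for p in Q: print(p.round(3))
for n,a,b in[("lipL",(380,92),(677,132)),("lipR",(510,190),(605,222)),("backL",(341,152),(604,140)),("backR",(468,252),(531,227)),("cornL",(275,270),(480,146)),("cornR",(400,370),(395,240))]:
    X,e=tri(T,t1(*a),S,s2(*b));print(n,X.round(4),round(e,4))
print("axle",onz(T,*t1(145,580),0.225).round(4))
for n,a,b in[("grip",(279,275),(287,80)),("barend+x",(262,95),(500,55)),("barend-x",(283,470),(65,125))]:
    X,e=tri(T,t3(*a),S,s4(*b));print(n,X.round(4),round(e,4), onz(T,*t3(*a),0.173).round(4))
for q in[(125,140),(375,125),(395,462),(143,475)]: print("lid",onz(T,*t3(*q),0.095).round(4))
# others: 
for n,uv,z in[("jar",(320,163),.095),("cup",(370,155),.09),("roll",(450,192),.05),("c_a",(320,293),.17),("c_b",(248,289),.17)]: print(n,onz(T,*uv,z).round(3))
for q in[(232,147),(281,147),(281,185),(232,185)]: print("tray",onz(T,*q,.035).round(3))
for q in[(148,98),(218,97),(221,136),(152,147)]: print("blue",onz(T,*q,.1).round(3))
```

```text
plate [0.599 0.386 0.01 ]
plate [0.621 0.257 0.01 ]
plate [0.483 0.24  0.01 ]
plate [0.466 0.375 0.01 ]
sides [np.float64(0.13), np.float64(0.14), np.float64(0.136), np.float64(0.133)]
centre [0.5423 0.3147 0.01  ]
side plate centre [0.5432 0.3171 0.01  ]
[0.466 0.374 0.01 ]
[0.603 0.397 0.01 ]
[0.619 0.259 0.01 ]
[0.484 0.237 0.01 ]
lipL [0.7849 0.1679 0.2974] 0.0003
lipR [0.7295 0.1004 0.2991] 0.0011
backL [0.7579 0.1928 0.2802] 0.002
backR [0.7019 0.1258 0.2821] 0.0007
cornL [0.7041 0.2347 0.2553] 0.0026
cornR [0.6464 0.1689 0.2514] 0.0008
axle [0.5404 0.3156 0.225 ]
grip [ 0.5203 -0.2099  0.1768] 0.0001 [ 0.5208 -0.2103  0.173 ]
barend+x [ 0.5958 -0.2066  0.1689] 0.0013 [ 0.5945 -0.2061  0.173 ]
barend-x [ 0.4426 -0.2094  0.1687] 0.0013 [ 0.4418 -0.209   0.173 ]
lid [ 0.5892 -0.1535  0.095 ]
lid [ 0.5924 -0.2611  0.095 ]
lid [ 0.4472 -0.2639  0.095 ]
lid [ 0.4449 -0.1563  0.095 ]
jar [ 0.736 -0.074  0.095]
cup [ 0.757 -0.227  0.09 ]
roll [ 0.642 -0.475  0.05 ]
c_a [ 0.345 -0.064  0.17 ]
c_b [0.362 0.139 0.17 ]
tray [0.811 0.205 0.035]
tray [0.806 0.049 0.035]
tray [0.684 0.052 0.035]
tray [0.689 0.207 0.035]
blue [0.954 0.448 0.1  ]
blue [0.95  0.233 0.1  ]
blue [0.828 0.225 0.1  ]
blue [0.8   0.436 0.1  ]
```

```bash
python3 -m jog '[[[0,-1,0],[0,0,0],1],[[0,-2,0],[0,0,0],1],[[0,-3,0],[0,0,0],1],[[-0.2,-3,-1],[0,-1,0],1],[[-0.3,-3,-2],[0,-2,0],1],[[-0.5,-3,-3],[0,-3.3,0],1],[[-0.6,-3,-4],[0,-3.3,0],1],[[-0.8,-3,-5],[0,-3.3,0],1],[[-1.0,-3,-6],[0,-3.3,0],1],[[-1.1,-3,-7],[0,-3.3,0],1],[[-1.3,-3,-8],[0,-3.3,0],1],[[-1.4,-3,-9],[0,-3.3,0],1]]'; python3 -c "
from h import *
s=telemetry.read_state();print(s['t'],s['qpos'].round(3),s['tool_pos'].round(4),s['tcp_rot'].round(3).tolist())"
```

```text
t: 1.1
tool_pos: [0.4727, 0.3554, 0.3592]
tcp_rot: [[-0.02, -0.0, -1.0], [1.0, -0.0, -0.02], [-0.0, -1.0, 0.0]]
contact_force: [0.0, 2.1, -0.6]
finger_gap: -0.0005
1.1 [ 0.645  0.357  0.46   1.674 -0.     0.625] [0.4727 0.3554 0.3592] [[-0.02, -0.0, -1.0], [1.0, -0.0, -0.02], [-0.0, -1.0, 0.0]]
```

```bash
python3 -m jog '[[[-0.5,0,-1],[0,0,0],1],[[-1,0,-2],[0,0,0],1],[[-1.5,0,-3],[0,0,0],1],[[-2,0,-4],[0,0,0],1],[[-2.2,0,-4.5],[0,0,0],1],[[-2.2,0,-4.5],[0,0,0],1],[[-2.2,1,-4.5],[0,0,0],1],[[-2.2,2,-4.5],[0,0,0],1],[[-2.2,2.7,-4.5],[0,0,0],1],[[-2.2,3.1,-4.5],[0,0,0],1],[[-2.2,3.4,-4.5],[0,0,0],1],[[-2.2,3.4,-4.5],[0,0,0],1]]'; python3 -c "
from h import *
snap('side','side1');snap('top','top1')"
```

```text
t: 2.1
tool_pos: [0.6514, 0.2722, 0.2198]
tcp_rot: [[-0.02, -0.005, -1.0], [1.0, -0.002, -0.02], [-0.002, -1.0, 0.005]]
contact_force: [-0.1, 0.6, 0.4]
finger_gap: 0.0001
```

View pics/side1.png

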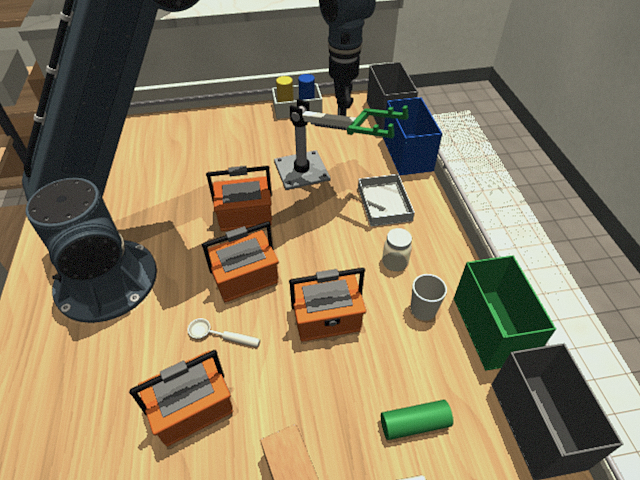

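View pics/top1.png

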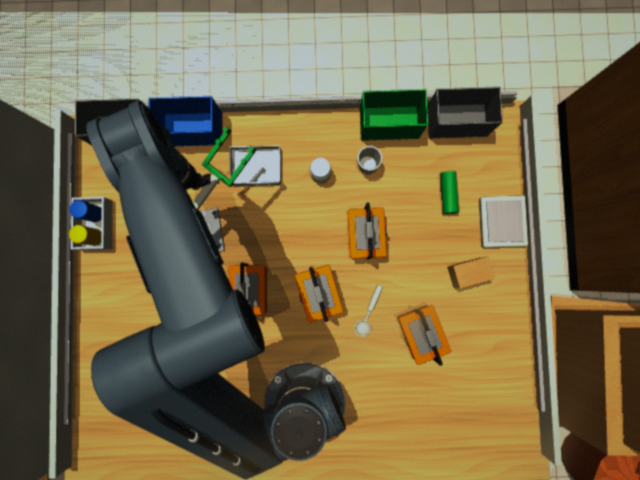

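```bash
python3 -m jog '[[[-0.15,0,0.07],[0,0,0],1],[[-0.3,0,0.14],[0,0,0],1],[[-0.4,0,0.22],[0,0,0],1],[[-0.5,0,0.3],[0,0,0],1],[[-0.6,0,0.38],[0,0,0],1],[[-0.7,0,0.46],[0,0,0],1],[[-0.8,0,0.54],[0,0,0],1],[[-0.9,0,0.62],[0,0,0],1],[[-1.05,0,0.8],[0,0,0],1],[[-1.2,0,0.98],[0,0,0],1],[[-1.3,0,1.1],[0,0,0],1],[[-1.4,0,1.22],[0,0,0],1]]'; python3 -c "
from h import *
snap('side','side2')"
```

```text
t: 3.2
tool_pos: [0.605, 0.2152, 0.2234]
tcp_rot: [[-0.02, 0.0, -1.0], [1.0, -0.0, -0.02], [-0.0, -1.0, -0.0]]
contact_force: [1.4, 1.8, -1.3]
finger_gap: -0.0004
```

View pics/side2.png

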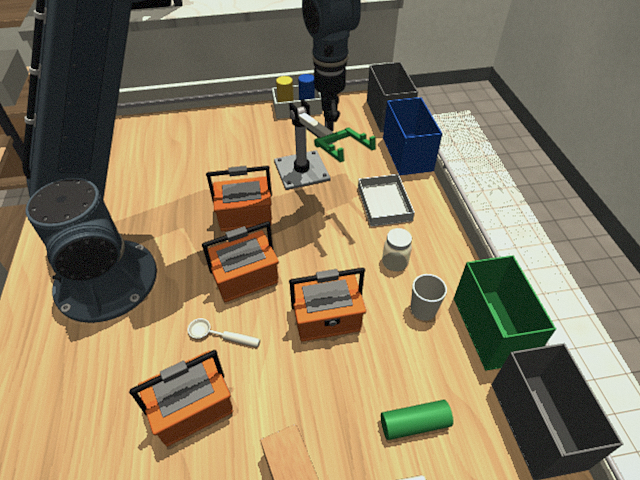

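Boom swinging well: the fork now sits at (345,140) in the side view. I'll continue in small steps, watching force.

```bash
python3 -m jog '[[[-0.04,0,0.07],[0,0,0],1],[[-0.08,0,0.14],[0,0,0],1],[[-0.11,0,0.21],[0,0,0],1],[[-0.14,0,0.28],[0,0,0],1],[[-0.17,0,0.34],[0,0,0],1],[[-0.2,0,0.4],[0,0,0],1],[[-0.22,0,0.45],[0,0,0],1],[[-0.22,0,0.45],[0,0,0],1]]'; python3 -m jog '[[[-0.02,0,0.04],[0,0,0],1],[[-0.04,0,0.08],[0,0,0],1],[[-0.05,0,0.12],[0,0,0],1],[[-0.05,0,0.12],[0,0,0],1]]';python3 -c "
from h import *
snap('side','side3')"
```

```text
t: 3.92
tool_pos: [0.587, 0.2062, 0.2233]
tcp_rot: [[-0.02, -0.0, -1.0], [1.0, -0.0, -0.02], [-0.0, -1.0, 0.0]]
contact_force: [0.8, 0.7, 0.9]
finger_gap: -0.0
t: 4.25
tool_pos: [0.5826, 0.2043, 0.2233]
tcp_rot: [[-0.02, -0.0, -1.0], [1.0, -0.0, -0.02], [-0.0, -1.0, 0.0]]
contact_force: [1.9, 0.4, -1.3]
finger_gap: 0.0001
```

View pics/side3.png

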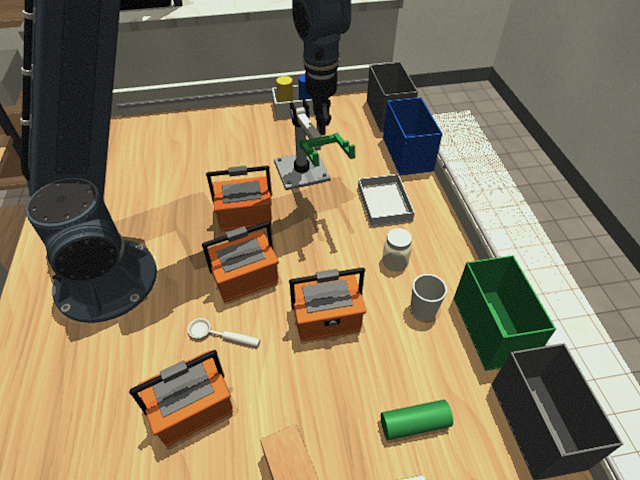

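```bash
python3 -m jog '[[[-0.01,0,0.04],[0,0,0],1],[[-0.02,0,0.07],[0,0,0],1],[[-0.02,0,0.07],[0,0,0],1]]'; python3 -m jog '[[[-0.01,0,0.04],[0,0,0],1],[[-0.01,0,0.07],[0,0,0],1],[[-0.01,0,0.07],[0,0,0],1]]'
```

```text
t: 4.55
tool_pos: [0.5815, 0.2041, 0.2236]
tcp_rot: [[-0.02, 0.003, -1.0], [1.0, 0.001, -0.02], [0.001, -1.0, -0.003]]
contact_force: [9.1, 3.7, -3.7]
finger_gap: -0.0001
t: 4.8
tool_pos: [0.5805, 0.204, 0.2238]
tcp_rot: [[-0.02, 0.007, -1.0], [1.0, 0.002, -0.02], [0.001, -1.0, -0.007]]
contact_force: [14.6, 4.6, -5.8]
finger_gap: 0.0002
```

```bash
python3 -m jog '[[[0.02,0,-0.2],[0,0,0],1],[[0.02,0,-0.5],[0,0,0],1],[[0.02,-0.5,-0.6],[0,0,0],1],[[0.02,-1.5,-0.6],[0,0,0],1],[[0.02,-2.5,-0.6],[0,0,0],1],[[0.02,-3.4,-0.6],[0,0,0],1],[[-1,-3.4,-0.3],[0,0,0],0.3],[[-2,-3.4,0],[0,0,0],-0.3],[[-3,-3.4,0.2],[0,0,0],-0.3],[[-4,-3.4,0.4],[0,0,0],-0.3],[[-5,-3.4,0.6],[0,0,0],-0.3],[[-6,-3.4,0.8],[0,0,0],-0.3]]';  python3 -c "
from h import *
s=telemetry.read_state();print(s['qpos'].round(3),s['tool_pos'].round(4),s['tcp_rot'].round(4).tolist())"
```

```text
t: 5.8
tool_pos: [0.5487, -0.0393, 0.3594]
tcp_rot: [[-0.02, -0.001, -1.0], [1.0, -0.0, -0.02], [-0.0, -1.0, 0.001]]
contact_force: [0.9, -0.9, -0.9]
finger_gap: 0.0554
[-0.071  0.278  0.344  1.638 -0.    -0.092] [ 0.5487 -0.0393  0.3594] [[-0.0204, -0.0009, -0.9998], [0.9998, -0.0004, -0.0204], [-0.0003, -1.0, 0.0009]]
```

```bash
python3 -m jog '[[[-1,0,0.2],[0,0,0],-0.3],[[-2,0,0.4],[0,0,0],-0.3],[[-3,0,0.6],[0,0,0],-0.3],[[-3.8,0,0.7],[0,0,0],-0.3],[[-4.2,0.5,0.8],[0,0,0],-0.3],[[-4.25,1.5,0.8],[0,0,0],-0.3],[[-4.25,2.4,0.8],[0,0,0],-0.3],[[-4.25,2.7,0.8],[0,0,0],-0.3],[[-4.25,2.7,0.8],[0,0,0],-0.3]]';  python3 - <<'E'
from h import *
T=snap('top','top4');S=snap('side','side4')
s=telemetry.read_state();print(s['tool_pos'].round(4))
a=S["image"][220:360,240:400,::-1];b=S["image"][80:200,250:390,::-1]
cv2.imwrite('pics/s4.png',cv2.resize(a,None,fx=4,fy=4,interpolation=2));cv2.imwrite('pics/s4b.png',cv2.resize(b,None,fx=5,fy=5,interpolation=2))
cv2.imwrite('pics/t4.png',cv2.resize(T["image"][120:270,140:340,::-1],None,fx=4,fy=4,interpolation=2))
E
```

```text
t: 6.55
tool_pos: [0.519, -0.2077, 0.2477]
tcp_rot: [[-0.019, -0.007, -1.0], [1.0, 0.002, -0.019], [0.003, -1.0, 0.007]]
contact_force: [-1.0, -0.1, -0.0]
finger_gap: 0.0557
[ 0.5212 -0.2081  0.2517]
```

View pics/s4.png

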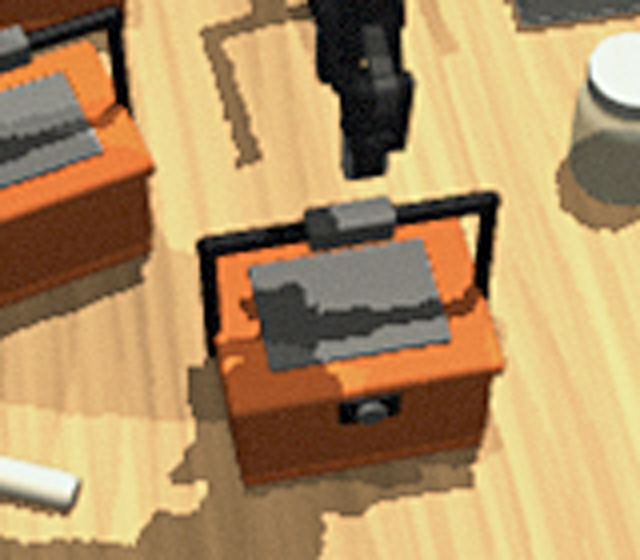

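View pics/s4b.png

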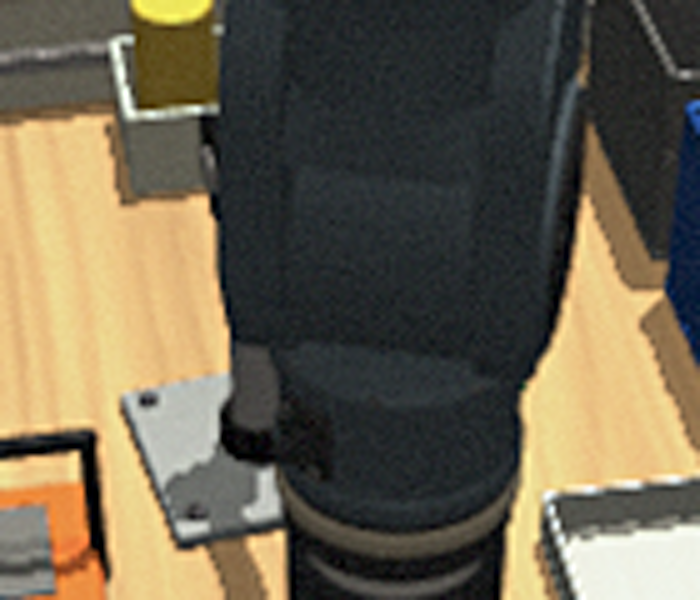

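View pics/t4.png

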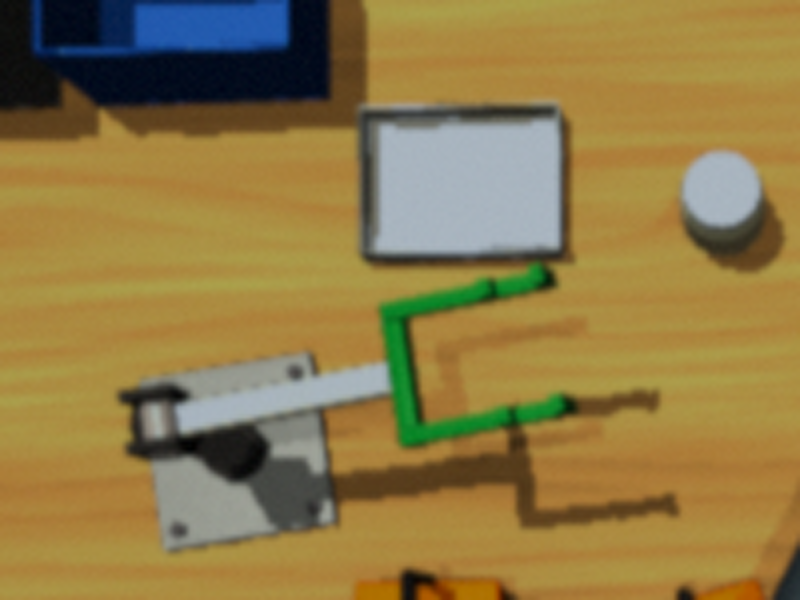

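Run:
```python
from h import *
T=load("top4")
f=lambda u,v,z:onz(T,140+u/4,120+v/4,z)
L=f(540,272,.297);R=f(565,402,.297);bL=f(490,288,.281);bR=f(513,413,.281);cl=f(393,312,.258);cr=f(410,435,.258)
for n,p in zip("L R bL bR cl cr".split(),(L,R,bL,bR,cl,cr)):print(n,p.round(4))
a=(L-R);print("perp ang",np.degrees(np.arctan2(a[1],a[0])))
a=(cl-cr);print(np.degrees(np.arctan2(a[1],a[0])))
p=np.array([.5425,.3155]);m=(L+R)[:2]/2-p;print("mid",m+p,np.degrees(np.arctan2(m[1],m[0]))+90,np.linalg.norm(m))
m=(cl+cr)[:2]/2-p;print(np.degrees(np.arctan2(m[1],m[0]))+90,np.linalg.norm(m))
S=load("side4")
X,e=tri(T,(330+0,0),S,(0,0)) if 0 else (0,0)
```

```text
L [0.623  0.0429 0.297 ]
R [0.5376 0.0286 0.297 ]
bL [0.6166 0.0777 0.281 ]
bR [0.5335 0.0642 0.281 ]
cl [0.6068 0.146  0.258 ]
cr [0.5237 0.1359 0.258 ]
perp ang 9.505995985443704
6.887987305659527
mid [0.5803     0.03571468] 7.694275991293964 0.2823272346154723
7.42159194545593 0.1760223485747534
```

```bash
python3 -m jog '[[[-0.03,0.6,0],[0,0,0],-0.3],[[-0.03,1.2,0],[0,0,0],-0.3],[[-0.03,1.8,0],[0,0,0],-0.3],[[-0.03,2.2,0],[0,0,0],-0.3],[[-0.03,2.4,0],[0,0,0],-0.3],[[-0.03,2.44,0],[0,0,0],-0.3],[[-0.03,2.44,0],[0,0,0],-0.3]]' 60;  python3 - <<'E'
from h import *
S=snap('side','side5')
s=telemetry.read_state();print(s['tool_pos'].round(4),s['contact_force'].round(1))
cv2.imwrite('pics/s5.png',cv2.resize(S["image"][220:360,240:400,::-1],None,fx=4,fy=4,interpolation=2))
E
```

```text
t: 7.23
tool_pos: [0.5222, -0.2095, 0.1549]
tcp_rot: [[-0.02, 0.001, -1.0], [1.0, -0.001, -0.02], [-0.001, -1.0, -0.001]]
contact_force: [0.2, 0.5, 0.5]
finger_gap: 0.0552
[ 0.5224 -0.2096  0.1553] [-0.2 -1.2 -0.7]
```

View pics/s5.png

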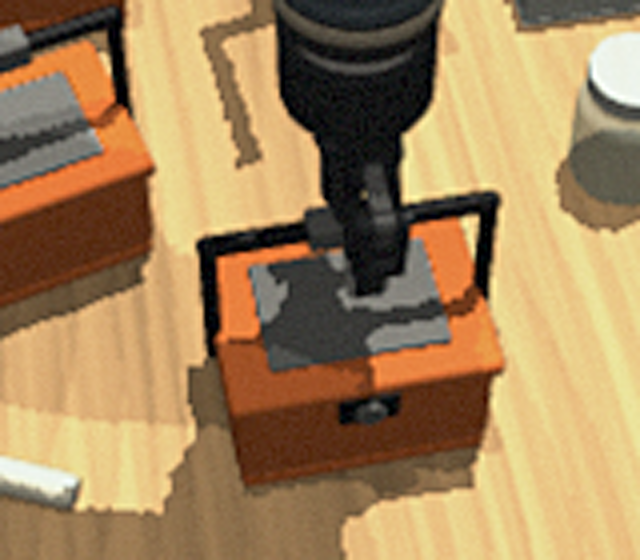

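Run:
```python
from h import *
S=load("side5")
g=lambda X:((proj(S,X)-[240,220])*4).round(0)
for n,X in dict(tip=(.5224,-.2445,.155-.003),fing=(.5224,-.2445,.175),gripTopL=(.497,-.21,.174),gripTopR=(.543,-.21,.174),gripC=(.520,-.2095,.165),barL=(.445,-.21,.171),barR=(.595,-.207,.171)).items():print(n,g(X))
print(onz(S,240+350/4,220+207/4,.174),onz(S,240+204/4,220+238/4,.171),onz(S,240+492/4,220+195/4,.171))
S=load("side0")
```

```text
tip [368. 295.]
fing [368. 269.]
gripTopL [307. 223.]
gripTopR [395. 210.]
gripC [350. 226.]
barL [207. 241.]
barR [491. 195.]
[ 0.52080272 -0.20375599  0.174     ] [ 0.44396175 -0.20778609  0.171     ] [ 0.59550202 -0.20694658  0.171     ]
```

```bash
python3 -m jog '[[[0.02,0,0.04],[0,0,0],-0.3],[[0.02,0,0.04],[0,0,0],0.2],[[0.02,0,0.04],[0,0,0],0.6],[[0.02,0,0.04],[0,0,0],1],[[0.02,0,0.04],[0,0,0],1],[[0.02,0,0.04],[0,0,0],1],[[0.02,0,0.04],[0,0,0],1],[[0.02,0,0.04],[0,0,0],1]]' 60
python3 -m jog '[[[0,-0.05,0],[0,0,0],1],[[0,-0.15,0],[0,0,0],1],[[0,-0.3,0],[0,0,0],1],[[0,-0.5,0],[0,0,0],1],[[0,-0.5,0],[0,0,0],1],[[0,-0.5,0],[0,0,0],1]]'
python3 - <<'E'
from h import *
S=snap('side','side6')
s=telemetry.read_state();print(s['tool_pos'].round(4),s['contact_force'].round(1),s['wrist_torque'].round(2),s['finger_gap'])
cv2.imwrite('pics/s6.png',cv2.resize(S["image"][210:360,240:400,::-1],None,fx=4,fy=4,interpolation=2))
E
```

```text
t: 7.95
tool_pos: [0.5201, -0.2083, 0.1543]
tcp_rot: [[-0.02, 0.001, -1.0], [1.0, 0.0, -0.02], [0.0, -1.0, -0.001]]
contact_force: [-1.0, 4.2, 5.7]
finger_gap: 0.017
t: 8.45
tool_pos: [0.5203, -0.2088, 0.1744]
tcp_rot: [[-0.02, 0.001, -1.0], [1.0, -0.001, -0.02], [-0.001, -1.0, -0.001]]
contact_force: [0.0, 0.6, -4.9]
finger_gap: 0.0175
[ 0.52   -0.2086  0.1739] [-0.4  0.5 -4.3] [0.07 0.02 0.  ] 0.017289647661919816
```

View pics/s6.png

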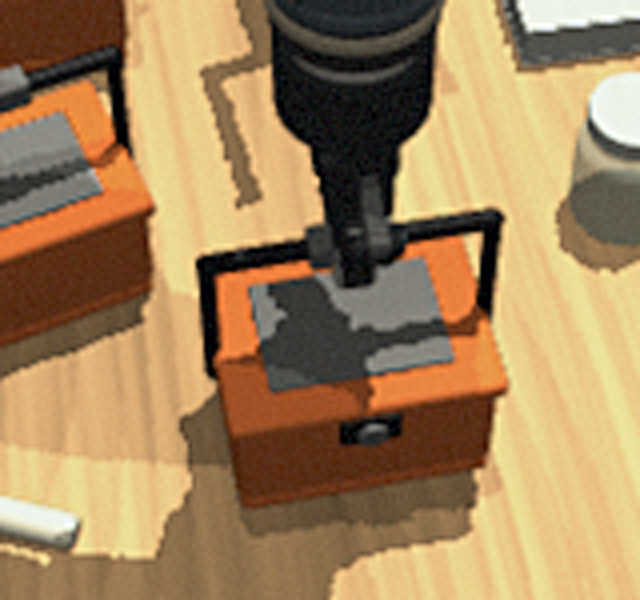

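```bash
python3 -m jog '[[[0,-0.3,0],[0,0,0],1],[[0,-0.8,0],[0,0,0],1],[[0,-1.4,0],[0,0,0],1],[[0,-2,0],[0,0,0],1],[[0.1,-2.5,-0.1],[0,-0.2,0],1],[[0.4,-2.8,-0.3],[0,-0.4,0],1],[[0.9,-3,-0.6],[0,-0.6,0],1],[[1.5,-3,-0.9],[0,-0.8,0],1],[[2.1,-3,-1.3],[0,-1,0],1],[[2.7,-3,-1.6],[0,-1.2,0],1],[[3.1,-3,-1.85],[0,-1.3,0],1],[[3.25,-3,-1.95],[0,-1.3,0],1]]'
python3 -m jog '[[[0,0,0],[0,0,0],1],[[0,0,0],[0,0,0],1]]'
python3 - <<'E'
from h import *
S=snap('side','side7');T=snap('top','top7')
s=telemetry.read_state();print(s['tool_pos'].round(4),s['tcp_rot'].round(4).tolist(),s['contact_force'].round(1),s['wrist_torque'].round(2),s['finger_gap'])
cv2.imwrite('pics/s7.png',cv2.resize(S["image"][80:280,240:440,::-1],None,fx=3,fy=3,interpolation=2))
E
```

```text
t: 9.5
tool_pos: [0.5963, -0.0746, 0.2931]
tcp_rot: [[-0.136, -0.0, -0.991], [0.991, 0.001, -0.136], [0.001, -1.0, 0.0]]
contact_force: [-1.1, -0.6, -4.3]
finger_gap: 0.0171
t: 9.67
tool_pos: [0.595, -0.0771, 0.2933]
tcp_rot: [[-0.134, -0.001, -0.991], [0.991, -0.0, -0.134], [-0.0, -1.0, 0.001]]
contact_force: [-0.8, 0.4, -5.4]
finger_gap: 0.0174
[ 0.5947 -0.0779  0.2936] [[-0.1323, -0.0006, -0.9912], [0.9912, -0.0004, -0.1323], [-0.0003, -1.0, 0.0006]] [ 0.6 -0.9 -4.3] [-0.05  0.09  0.02] 0.017001826206538388
```

View pics/s7.png

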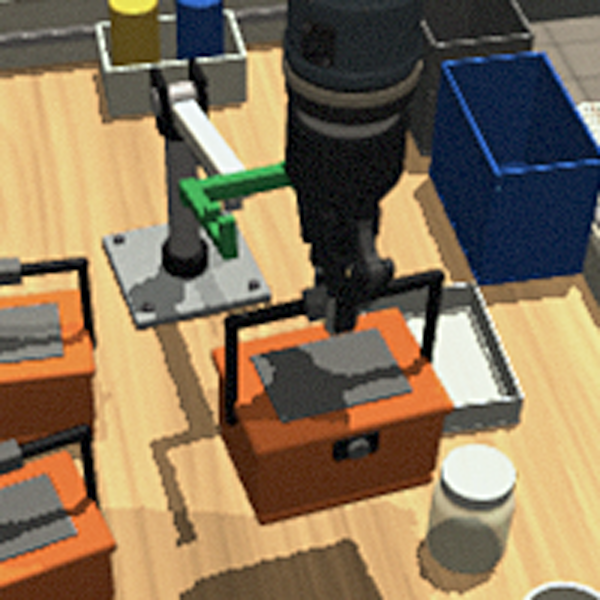

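View pics/top7.png

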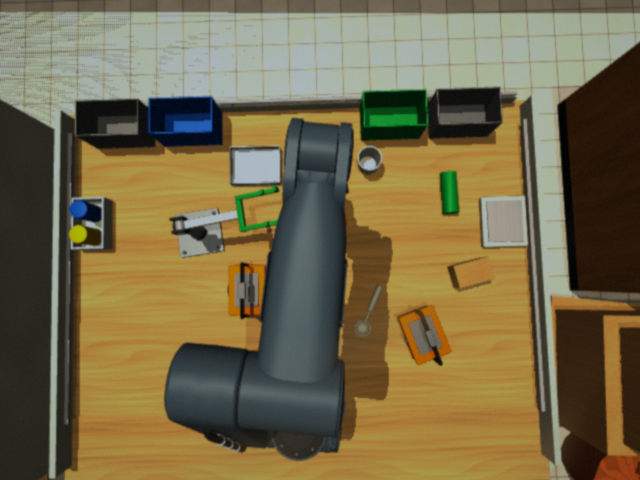

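Run:
```python
from h import *
S=load("side7")
cv2.imwrite('pics/s7b.png',cv2.resize(S["image"][130:240,290:400,::-1],None,fx=6,fy=6,interpolation=2))
def ony(u,v,x,y):  # point on ray closest to vertical line x,y
    o,d=ray(S,u,v); s=np.dot(([x,y]-o[:2]),d[:2])/np.dot(d[:2],d[:2]); p=o+s*d; return p.round(4)
print("lipR top",ony(240+228/3,80+216/3,.5376,.0286))
b=np.array([.5947,-.0779]);x=np.array([.9912,.1323])
print("bar R end top",ony(240+437/3,80+276/3,*(b+.073*x)),"bar L end top",ony(240+232/3,80+320/3,*(b-.073*x)), "pred z .3105")
for n,p in dict(barL=[*(b-.075*x),.3105],barR=[*(b+.075*x),.3105],lip=[.5376,.0286,.292]).items(): print(n,((proj(S,p)-[240,80])*3).round(0))
```

```text
lipR top [0.5383 0.0285 0.3017]
bar R end top [ 0.6684 -0.0687  0.3064] bar L end top [ 0.5207 -0.0873  0.3064] pred z .3105
barL [232. 316.]
barR [438. 271.]
lip [227. 226.]
```

View pics/s7b.png

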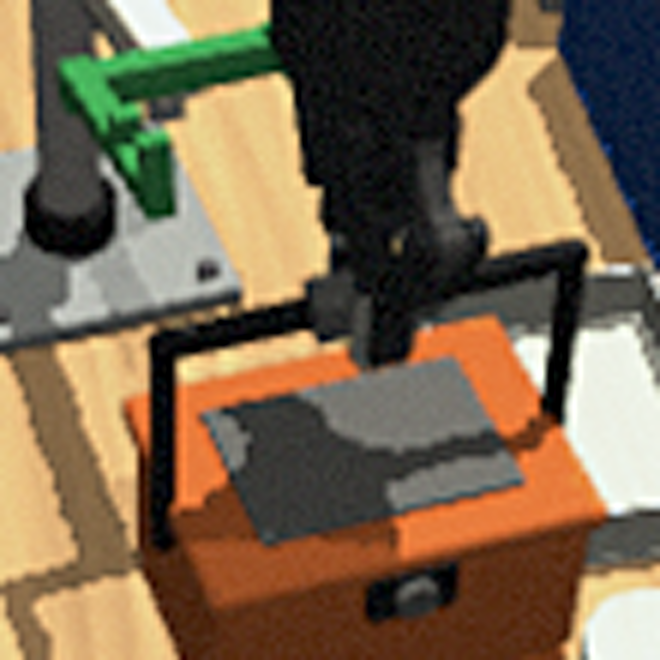

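```bash
python3 -m jog '[[[0,-0.1,0],[0,0,0],1],[[0,-0.2,0],[0,0,0],1],[[0.2,-0.3,0],[0,0,0],1],[[0.5,-0.3,0],[0,0,0],1],[[0.9,-0.3,0],[0,0,0],1],[[1.3,-0.3,0],[0,0,0],1],[[1.7,-0.3,0],[0,0,0],1],[[2,-0.3,0],[0,0,0],1],[[2.15,-0.3,0],[0,0,0],1],[[2.2,-0.3,0],[0,0,0],1],[[2.2,-0.3,0],[0,0,0],1]]'
python3 - <<'E'
from h import *
S=snap('side','side8')
s=telemetry.read_state();print(s['tool_pos'].round(4),s['tcp_rot'].round(4).tolist(),s['contact_force'].round(1),s['wrist_torque'].round(2),s['finger_gap'])
cv2.imwrite('pics/s8.png',cv2.resize(S["image"][100:220,275:405,::-1],None,fx=5,fy=5,interpolation=2))
E
```

```text
t: 10.68
tool_pos: [0.5835, 0.0107, 0.3058]
tcp_rot: [[-0.134, 0.0, -0.991], [0.991, -0.0, -0.134], [-0.0, -1.0, -0.0]]
contact_force: [0.4, -0.5, -4.4]
finger_gap: 0.0167
[0.5835 0.0102 0.3058] [[-0.1335, 0.0001, -0.991], [0.991, -0.0004, -0.1335], [-0.0004, -1.0, -0.0001]] [ 0.5  0.1 -5. ] [-0.01  0.03 -0.01] 0.01725236591447638
```

View pics/s8.png

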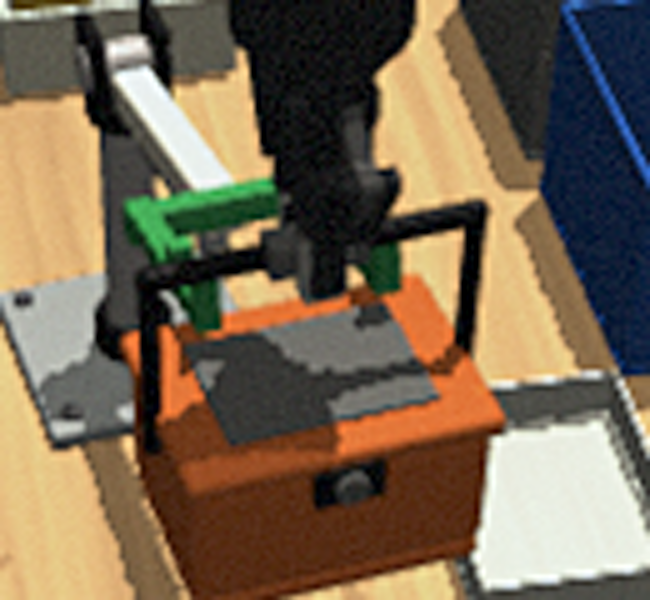

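```bash
python3 -m jog '[[[0.15,0,0],[0,0,0],1],[[0.3,0,0],[0,0,0],1],[[0.45,0,0],[0,0,0],1],[[0.6,0,0],[0,0,0],1],[[0.75,0,0],[0,0,0],1],[[0.85,0,0],[0,0,0],1],[[0.95,0.03,0],[0,0,0],1],[[1.03,0.06,0],[0,0,0],1],[[1.1,0.1,0],[0,0,0],1],[[1.1,0.1,0],[0,0,0],1],[[1.1,0.1,0],[0,0,0],1]]'
python3 - <<'E'
from h import *
S=snap('side','side9');T=snap('top','top9')
s=telemetry.read_state();print(s['tool_pos'].round(4),s['tcp_rot'].round(4).tolist(),s['contact_force'].round(1),s['wrist_torque'].round(2),s['finger_gap'])
cv2.imwrite('pics/s9.png',cv2.resize(S["image"][90:210,265:395,::-1],None,fx=5,fy=5,interpolation=2))
cv2.imwrite('pics/t9.png',cv2.resize(T["image"][160:260,160:300,::-1],None,fx=5,fy=5,interpolation=2))
E
```

```text
t: 11.65
tool_pos: [0.5776, 0.0539, 0.3015]
tcp_rot: [[-0.133, -0.0, -0.991], [0.991, -0.0, -0.133], [-0.0, -1.0, 0.0]]
contact_force: [0.2, -0.0, -5.2]
finger_gap: 0.0168
[0.5777 0.0537 0.3017] [[-0.1331, 0.0, -0.9911], [0.9911, -0.0002, -0.1331], [-0.0002, -1.0, 0.0]] [-0.5 -0.2 -3.7] [0.02 0.03 0.01] 0.017137146677601783
```

View pics/s9.png

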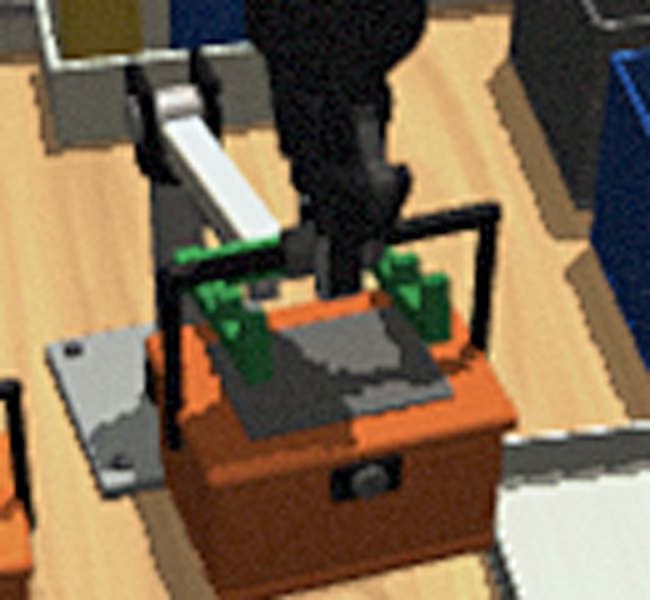

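View pics/t9.png

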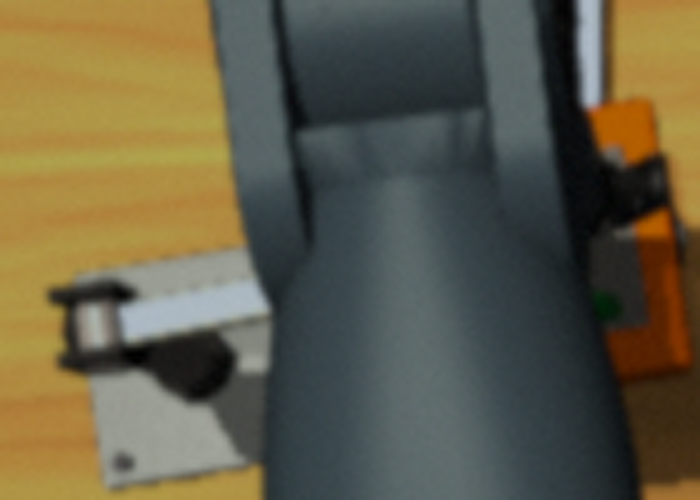

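Run:
```python
from h import *
T=load("top4");S=load("side9")
t=lambda u,v:(140+u/4,120+v/4); s=lambda u,v:(265+u/5,90+v/5)
R={}
for n,a,b in [("lipL",(541,271),(435,280)),("lipR",(566,401),(254,312)),("backL",(489,286),(402,258)),("backR",(512,412),(226,290))]:
    X,e=tri(T,t(*a),S,s(*b));R[n]=X;print(n,X.round(4),round(e,4))
st=np.array([.5777,.0537]);ux=np.array([-.1331,.9911])
for n in R: print(n,"inward from TCP",round(float((R[n][:2]-st)@ux),4), "lat",round(float((R[n][:2]-st)@[-.9911,-.1331]),4))
# bar prediction
for l in(-.043,.043):
    p=np.array([*(st+l*np.array([.9911,.1331])),.3124]);print("bar over prong pred",((proj(S,p)-[265,90])*5).round(0))
```

```text
lipL [0.6232 0.0424 0.2955] 0.0013
lipR [0.5377 0.0275 0.3014] 0.0
backL [0.6168 0.0783 0.2818] 0.0019
backR [0.5324 0.0643 0.2861] 0.0024
lipL inward from TCP -0.0172 lat -0.0436
lipR inward from TCP -0.0207 lat 0.0431
backL inward from TCP 0.0191 lat -0.042
backR inward from TCP 0.0165 lat 0.0435
bar over prong pred [240. 264.]
bar over prong pred [423. 227.]
```

```bash
python3 -m jog '[[[-0.02,0.1,0],[0,0,0],1],[[-0.04,0.25,0],[0,0,0],1],[[-0.05,0.4,0],[0,0,0],1],[[-0.05,0.5,0],[0,0,0],1],[[-0.05,0.6,0],[0,0,0],1],[[-0.05,0.65,0],[0,0,0],1],[[-0.05,0.7,0],[0,0,0],1],[[-0.05,0.7,0],[0,0,0],1]]'
python3 - <<'E'
from h import *
S=snap('side','side10')
s=telemetry.read_state();print(s['tool_pos'].round(4),s['contact_force'].round(1),s['wrist_torque'].round(2),s['finger_gap'])
cv2.imwrite('pics/s10.png',cv2.resize(S["image"][90:210,265:395,::-1],None,fx=5,fy=5,interpolation=2))
E
```

```text
t: 12.42
tool_pos: [0.5778, 0.0518, 0.2733]
tcp_rot: [[-0.133, -0.001, -0.991], [0.991, -0.0, -0.133], [-0.0, -1.0, 0.001]]
contact_force: [0.5, 0.4, -4.6]
finger_gap: 0.0169
[0.5779 0.0518 0.2736] [ 0.5  0.7 -4.1] [ 0.02 -0.07  0.05] 0.017055529597484402
```

View pics/s10.png

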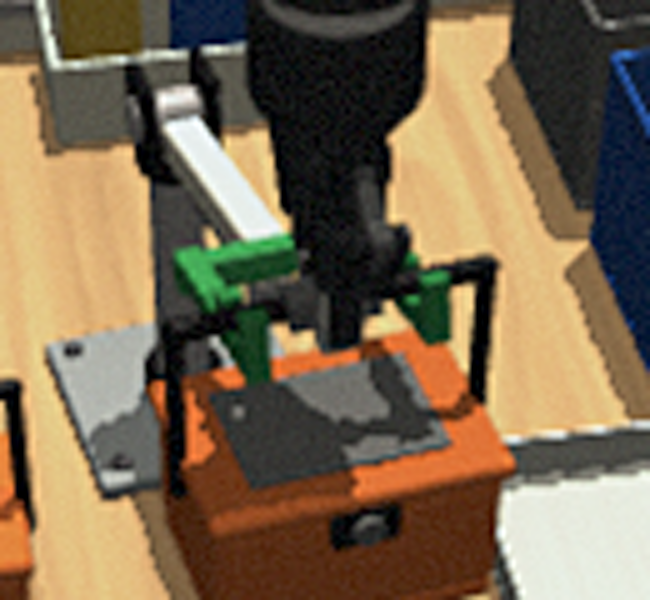

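The bar now lies between the back stops and the lips. The left lip covers the bar at (255,320) and the right one at (435,290). I'll keep lowering slowly.

```bash
python3 -m jog '[[[0,0.05,0],[0,0,0],1],[[0,0.1,0],[0,0,0],1],[[0,0.15,0],[0,0,0],1],[[0,0.2,0],[0,0,0],1],[[0,0.25,0],[0,0,0],1],[[0,0.3,0],[0,0,0],1]]'
python3 -m jog '[[[0,0.05,0],[0,0,0],1],[[-0.01,0.1,0],[0,0,0],1],[[-0.02,0.15,0],[0,0,0],1],[[-0.03,0.2,0],[0,0,0],1],[[-0.04,0.25,0],[0,0,0],1],[[-0.05,0.3,0],[0,0,0],1]]'
python3 - <<'E'
from h import *
S=snap('side','side11')
s=telemetry.read_state();print(s['tool_pos'].round(4),s['contact_force'].round(1),s['wrist_torque'].round(2),s['finger_gap'])
cv2.imwrite('pics/s11.png',cv2.resize(S["image"][90:210,265:395,::-1],None,fx=5,fy=5,interpolation=2))
E
```

```text
t: 12.97
tool_pos: [0.578, 0.0518, 0.2616]
tcp_rot: [[-0.133, 0.0, -0.991], [0.991, -0.0, -0.133], [-0.0, -1.0, -0.0]]
contact_force: [-0.8, -0.6, -3.2]
finger_gap: 0.0172
t: 13.47
tool_pos: [0.5782, 0.05, 0.2495]
tcp_rot: [[-0.133, 0.0, -0.991], [0.991, 0.0, -0.133], [0.0, -1.0, -0.0]]
contact_force: [-0.0, 1.4, -2.9]
finger_gap: 0.0169
[0.5781 0.0499 0.2492] [ 0.2  0.8 -2.7] [ 0.21 -0.    0.03] 0.017151245298303825
```

View pics/s11.png

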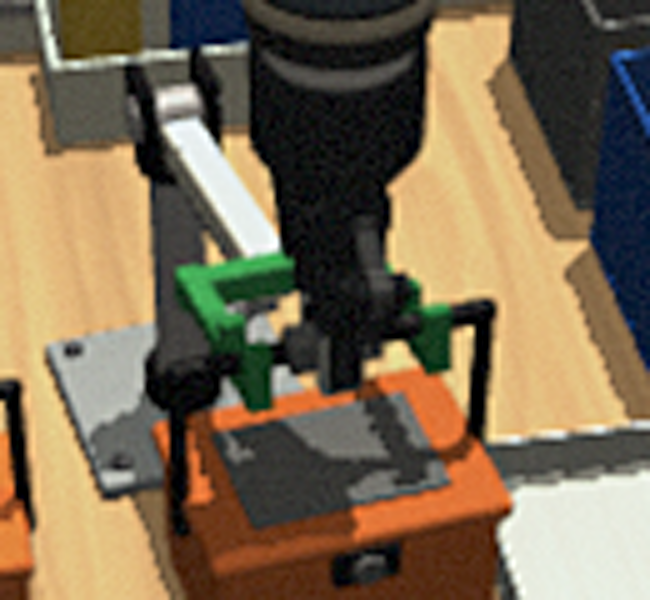

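```bash
python3 -m jog '[[[-0.01,0.05,0],[0,0,0],1],[[-0.02,0.1,0],[0,0,0],1],[[-0.03,0.15,0],[0,0,0],1],[[-0.03,0.2,0],[0,0,0],1],[[-0.04,0.25,0],[0,0,0],1],[[-0.04,0.3,0],[0,0,0],1],[[-0.04,0.3,0],[0,0,0],1]]'
python3 -m jog '[[[0,0.05,0],[0,0,0],1],[[-0.01,0.1,0],[0,0,0],1],[[-0.01,0.15,0],[0,0,0],1],[[-0.02,0.2,0],[0,0,0],1],[[-0.03,0.25,0],[0,0,0],1],[[-0.03,0.25,0],[0,0,0],1],[[-0.03,0.25,0],[0,0,0],1]]'
python3 - <<'E'
from h import *
import time
F=[]
for i in range(4):
    S=snap('side','side12'); s=telemetry.read_state();F.append(s['contact_force'])
print(s['tool_pos'].round(4),np.mean(F,0).round(2),s['wrist_torque'].round(2),s['finger_gap'])
cv2.imwrite('pics/s12.png',cv2.resize(S["image"][90:220,265:395,::-1],None,fx=4.5,fy=4.5,interpolation=2))
E
```

```text
t: 14.1
tool_pos: [0.5784, 0.048, 0.2373]
tcp_rot: [[-0.133, -0.0, -0.991], [0.991, -0.001, -0.133], [-0.001, -1.0, 0.0]]
contact_force: [0.8, -0.0, -1.7]
finger_gap: 0.0168
t: 14.68
tool_pos: [0.5785, 0.0473, 0.2276]
tcp_rot: [[-0.133, -0.0, -0.991], [0.991, 0.0, -0.133], [0.0, -1.0, 0.0]]
contact_force: [0.4, 1.3, -1.8]
finger_gap: 0.0173
[0.5786 0.0472 0.2278] [-0.47  1.01 -1.53] [ 0.32 -0.02  0.02] 0.017210269939308707
```

View pics/s12.png

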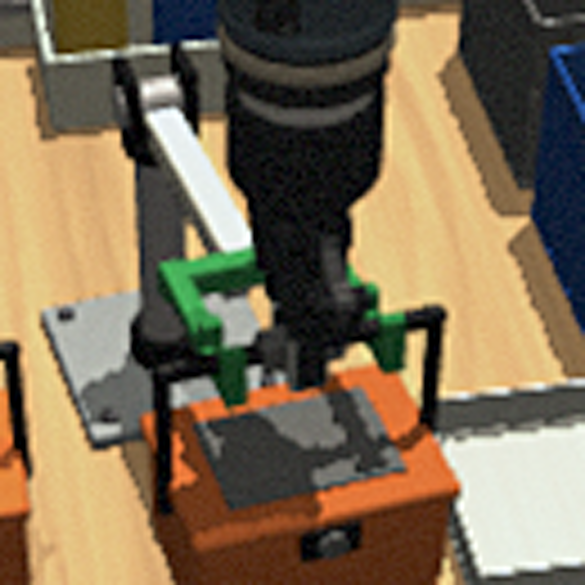

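```bash
python3 -m jog '[[[0,0.05,0],[0,0,0],1],[[0,0.1,0],[0,0,0],1],[[0,0.15,0],[0,0,0],1],[[0,0.2,0],[0,0,0],1],[[0,0.25,0],[0,0,0],1],[[0,0.3,0],[0,0,0],1],[[0,0.35,0],[0,0,0],1],[[0,0.4,0],[0,0,0],1],[[0,0.4,0],[0,0,0],1],[[0,0.4,0],[0,0,0],1]]'
python3 - <<'E'
from h import *
F=[];W=[]
for i in range(5):
    S=snap('side','side13'); s=telemetry.read_state();F.append(s['contact_force']);W.append(s['wrist_torque'])
print(s['tool_pos'].round(4),np.mean(F,0).round(2),np.mean(W,0).round(2),s['finger_gap'])
cv2.imwrite('pics/s13.png',cv2.resize(S["image"][90:220,265:395,::-1],None,fx=4.5,fy=4.5,interpolation=2))
E
```

```text
t: 15.72
tool_pos: [0.5786, 0.047, 0.2116]
tcp_rot: [[-0.133, -0.0, -0.991], [0.991, -0.0, -0.133], [-0.0, -1.0, 0.0]]
contact_force: [0.7, -1.9, -0.0]
finger_gap: 0.017
[0.5786 0.047  0.2118] [ 0.53 -2.02 -0.85] [-0.36 -0.06 -0.01] 0.017098410195438722
```

View pics/s13.png

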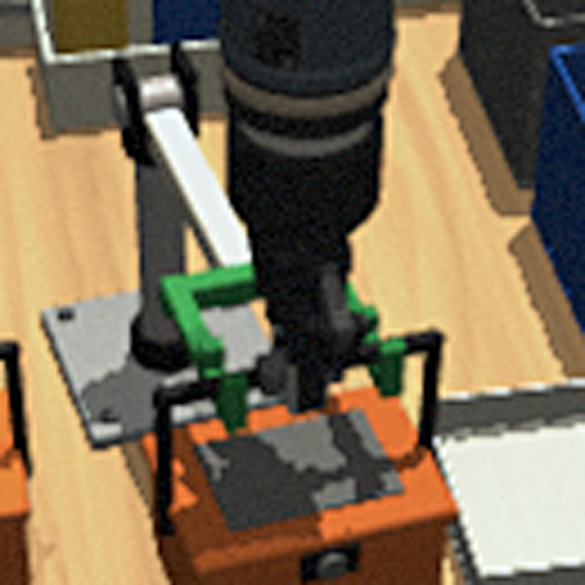

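```bash
python3 -m jog '[[[-0.01,0.05,0],[0,0,0],1],[[-0.02,0.1,0],[0,0,0],1],[[-0.03,0.15,0],[0,0,0],1],[[-0.03,0.2,0],[0,0,0],1],[[-0.03,0.25,0],[0,0,0],1],[[-0.03,0.25,0],[0,0,0],1],[[-0.03,0.25,0],[0,0,0],1]]'
python3 - <<'E'
from h import *
F=[];W=[]
for i in range(8):
    S=snap('side','side14'); s=telemetry.read_state();F.append(s['contact_force']);W.append(s['wrist_torque'])
print(s['tool_pos'].round(4),np.mean(F,0).round(2),np.mean(W,0).round(2),s['finger_gap'])
E
```

```text
t: 16.55
tool_pos: [0.5787, 0.046, 0.2016]
tcp_rot: [[-0.133, -0.0, -0.991], [0.991, -0.0, -0.133], [0.0, -1.0, 0.0]]
contact_force: [-0.4, 0.8, -0.2]
finger_gap: 0.0174
[0.5787 0.0459 0.2018] [-0.31  1.85 -0.09] [0.38 0.05 0.03] 0.016996830280142473
```

```bash
python3 -m jog '[[[0.01,0.02,0],[0,0,0],1],[[0.015,0.03,0],[0,0,0],1],[[0.015,0.03,0],[0,0,0],1],[[0.015,0.03,0],[0,0,0],1]]' 20
python3 - <<'E'
from h import *
F=[];W=[]
for i in range(8):
    S=snap('side','side15'); s=telemetry.read_state();F.append(s['contact_force']);W.append(s['wrist_torque'])
print(s['tool_pos'].round(4),np.mean(F,0).round(2),np.mean(W,0).round(2),s['finger_gap'])
cv2.imwrite('pics/s15.png',cv2.resize(S["image"][90:250,250:420,::-1],None,fx=3.7,fy=3.7,interpolation=2))
E
```

```text
t: 17.28
tool_pos: [0.5787, 0.0461, 0.2005]
tcp_rot: [[-0.133, 0.0, -0.991], [0.991, -0.001, -0.133], [-0.001, -1.0, 0.0]]
contact_force: [-0.2, -1.7, 0.2]
finger_gap: 0.0173
[0.5786 0.0464 0.2005] [ 0.41 -2.34 -0.37] [-0.44 -0.07 -0.03] 0.017197238380492044
```

View pics/s15.png

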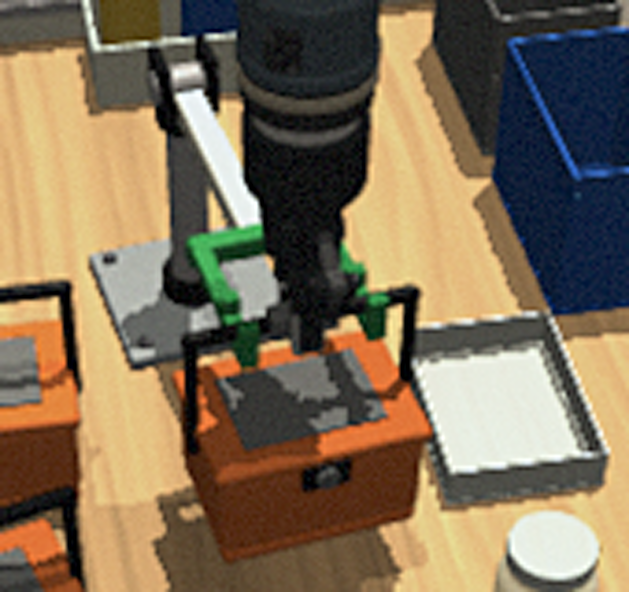

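```bash
python3 -m jog '[[[0,0.03,0],[0,0,0],1],[[-0.01,0.06,0],[0,0,0],1],[[-0.01,0.08,0],[0,0,0],1],[[-0.01,0.08,0],[0,0,0],1]]' 20
python3 - <<'E'
from h import *
F=[];W=[]
for i in range(8):
    read_camera('side'); s=telemetry.read_state();F.append(s['contact_force']);W.append(s['wrist_torque'])
print(s['tool_pos'].round(4),np.mean(F,0).round(2),np.mean(W,0).round(2),s['finger_gap'])
E
```

```text
t: 18.02
tool_pos: [0.5786, 0.0464, 0.1971]
tcp_rot: [[-0.133, -0.0, -0.991], [0.991, 0.001, -0.133], [0.001, -1.0, 0.0]]
contact_force: [0.6, 0.8, 0.1]
finger_gap: 0.0169
[0.5787 0.0463 0.1973] [-0.49  1.85 -0.07] [ 0.36  0.02 -0.  ] 0.01747689116430688
```

```bash
python3 -m jog '[[[0,0,0],[0,0,0],0.55],[[0,0,0],[0,0,0],0.5],[[0,0,0],[0,0,0],0.45],[[0,0,0],[0,0,0],0.4],[[0,0,0],[0,0,0],0.3],[[0,0,0],[0,0,0],0.2],[[0,0,0],[0,0,0],0.2],[[0,0,0],[0,0,0],0.2]]'
python3 - <<'E'
from h import *
S=snap('side','side16'); s=telemetry.read_state()
print(s['tool_pos'].round(4),s['contact_force'].round(2),s['finger_gap'])
cv2.imwrite('pics/s16.png',cv2.resize(S["image"][90:250,250:420,::-1],None,fx=3.7,fy=3.7,interpolation=2))
E
```

```text
t: 19.08
tool_pos: [0.5787, 0.0461, 0.1973]
tcp_rot: [[-0.133, -0.0, -0.991], [0.991, -0.0, -0.133], [-0.0, -1.0, 0.0]]
contact_force: [-0.6, -0.2, 0.1]
finger_gap: 0.034
[0.5787 0.0461 0.1973] [ 0.48 -0.19 -0.27] 0.034575707496744844
```

View pics/s16.png

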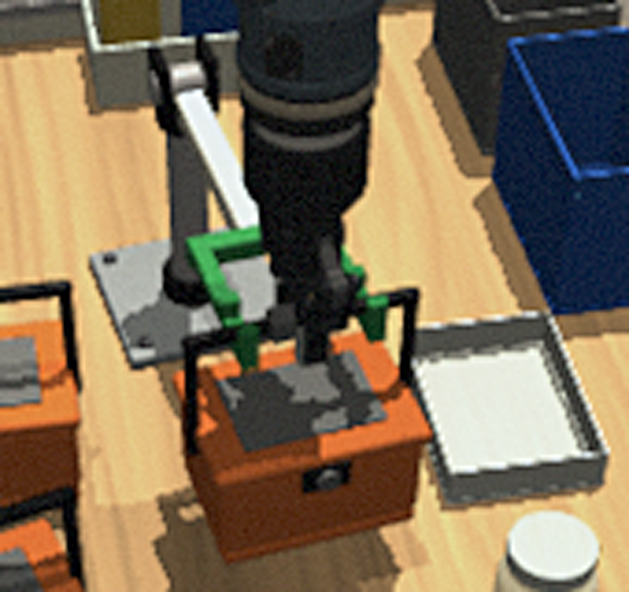

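```bash
python3 -m jog '[[[0,-0.1,0],[0,0,0],0.1],[[0,-0.3,0],[0,0,0],0.1],[[0,-0.6,0],[0,0,0],0.1],[[0,-1,0],[0,0,0],0.1],[[0,-1.5,0],[0,0,0],0.1],[[0,-2.2,0],[0,0,0],0.1],[[0,-3,0],[0,0,0],0.1],[[0,-3.8,0],[0,0,0],0.1],[[0,-4.5,0],[0,0,0],0.1],[[0,-5,0],[0,0,0],0.1],[[-0.5,-5,0.5],[0,0,0],0.1],[[-1,-5,1],[0,0,0],0.1]]'
python3 -m jog '[[[-0.8,0,0],[0,0,0],0.1],[[-1.6,0,0],[0,0,0],0.1],[[-2.4,0,0],[0,0,0],0.1],[[-3.2,0,0],[0,0,0],0.1],[[-4,0,0],[0,0,0],0.1],[[-4.8,0,0],[0,0,0],0.1],[[-5.5,0,0],[0,0,0],0.1],[[-5.5,0,0],[0,0,0],0.1],[[-5.5,0,0],[0,0,0],0.1]]'
python3 - <<'E'
from h import *
S=snap('side','side17');T=snap('top','top17'); s=telemetry.read_state()
print(s['t'],s['tool_pos'].round(4),s['contact_force'].round(2))
cv2.imwrite('pics/s17.png',cv2.resize(S["image"][80:280,240:440,::-1],None,fx=3,fy=3,interpolation=2))
cv2.imwrite('pics/t17.png',cv2.resize(T["image"][120:320,150:350,::-1],None,fx=3,fy=3,interpolation=2))
E
```

```text
t: 20.13
tool_pos: [0.5451, 0.0014, 0.3988]
tcp_rot: [[-0.135, 0.003, -0.991], [0.991, -0.0, -0.135], [-0.0, -1.0, -0.003]]
contact_force: [0.0, -0.9, -0.7]
finger_gap: 0.0383
t: 20.88
tool_pos: [0.5736, -0.2184, 0.3973]
tcp_rot: [[-0.131, -0.0, -0.991], [0.991, 0.0, -0.131], [0.0, -1.0, 0.0]]
contact_force: [-0.1, 0.4, 0.2]
finger_gap: 0.0387
20.9833 [ 0.5736 -0.2165  0.3978] [0.03 0.42 0.43]
```

View pics/s17.png

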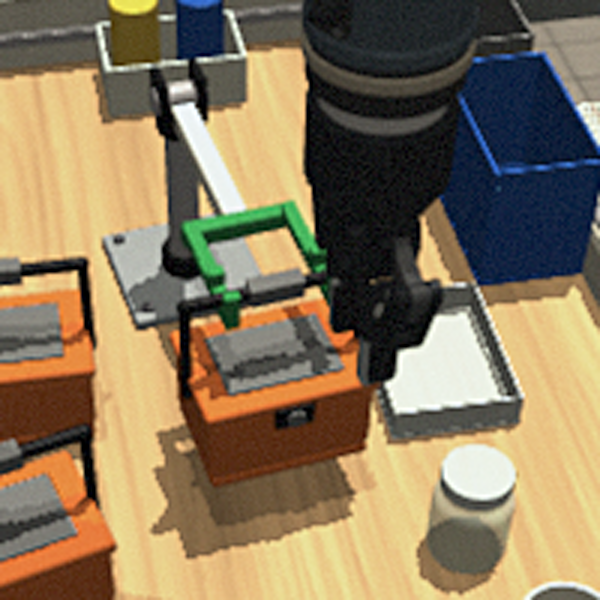

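View pics/t17.png

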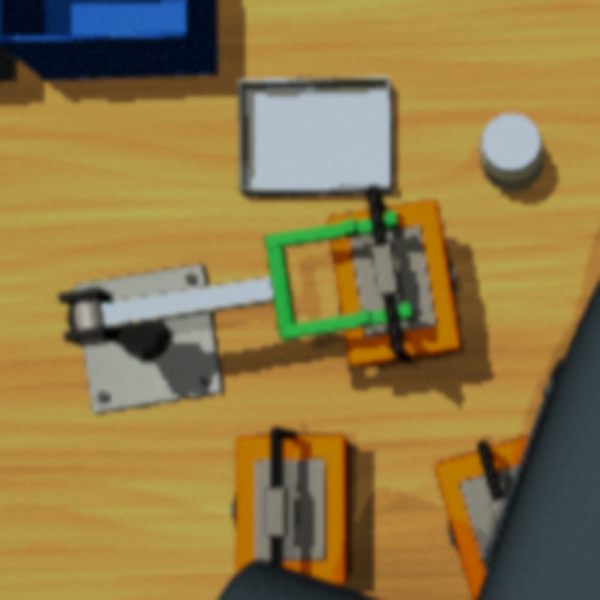

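View pics/side17.png

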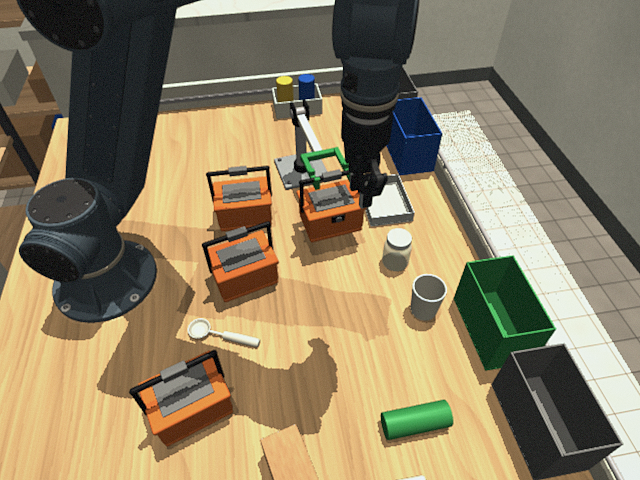

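```bash
python3 -m jog '[[[-1,-0.5,0],[0,0,0],0.1],[[-2,-0.5,0],[0,0,0],0.1],[[-2.5,-0.5,0],[0,0,0],0.1],[[-2.5,-0.5,0],[0,0,0],0.1],[[-2.5,-0.5,0],[0,0,0],0.1],[[-2.5,-0.5,0],[0,0,0],0.1],[[-2.5,-0.5,0],[0,0,0],0.1],[[-2.5,-0.5,0],[0,0,0],0.1],[[-2.5,-0.5,0],[0,0,0],0.1],[[-2.5,-0.5,0],[0,0,0],0.1]]'
python3 - <<'E'
from h import *
T=snap('top','top18');S=snap('side','side18'); a=load('top17')["image"]
d=np.abs(T["image"][120:320,150:260].astype(int)-a[120:320,150:260]).max(2);print("diff",(d>40).sum())
def ctr(im):
    g=(im[:,:,1]>90)&(im[:,:,0]<60)&(im[:,:,2]<80); ys,xs=np.nonzero(g[150:260,200:300]);return xs.mean()+200,ys.mean()+150,len(xs)
print(ctr(a),ctr(T["image"]))
t=lambda u,v:(150+u/3,120+v/3)
L=onz(T,*t(375,193),.208);R=onz(T,*t(401,357),.208);print("bar ends",L.round(4),R.round(4),((L+R)/2).round(4))
l=onz(T,*t(392,217),.229);r=onz(T,*t(408,310),.229);print("lips",l.round(4),r.round(4))
cv2.imwrite('pics/s18.png',cv2.resize(S["image"][100:260,270:420,::-1],None,fx=3.7,fy=3.7,interpolation=2))
E
```

```text
t: 21.82
tool_pos: [0.587, -0.3152, 0.418]
tcp_rot: [[-0.134, 0.001, -0.991], [0.991, -0.0, -0.134], [-0.0, -1.0, -0.001]]
contact_force: [-0.2, -0.3, 0.1]
finger_gap: 0.0382
diff 352
(np.float64(255.89801699716713), np.float64(213.82152974504248), 353) (np.float64(255.91228070175438), np.float64(213.68421052631578), 342)
bar ends [0.651  0.0522 0.208 ] [0.4975 0.0315 0.208 ] [0.5742 0.0418 0.208 ]
lips [0.624  0.0349 0.229 ] [0.5382 0.0223 0.229 ]
```

View pics/s18.png

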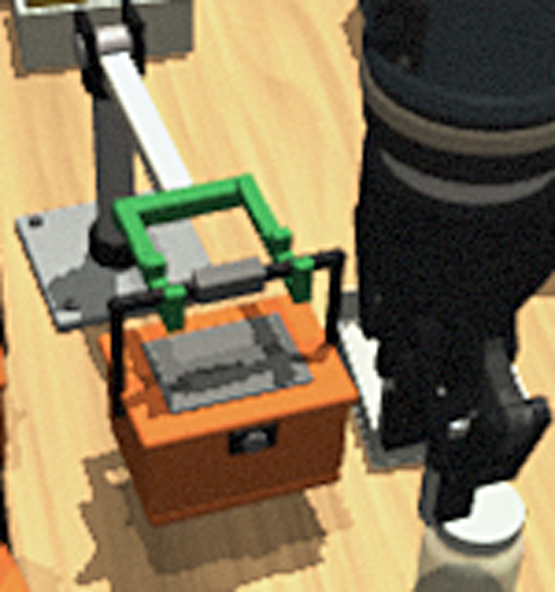

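```bash
python3 -c "
from workcell import order
print(order.hand_in())"
```

```text
the job is handed in; nothing more can be done
None
```

The orange caddy farthest from the base is hanging upright on the green fork, and I handed the job in at about 22 s of the 72 s allowed. No verdict came back.

- **Swinging the arm out:** I pushed the white beam with shut fingers until it met its stop. The force rose to about 15 N. I backed off and the arm stayed there, with the boom in line with the base plate at about 7.7°.
- **Hanging the caddy:** I gripped it at 60 N, lifted it and carried it in over the end lips. I then lowered it about 105 mm in total, of which roughly 70 mm was with the fork as it sank. The measured load fell from about 4.6 N to nearly 0, and only then did I open the fingers.

**Last checks:**
- **Seating:** The bar lies across both prongs between the back stops and the lips, and its direction matches the fork.
- **Clearance:** The caddy is upright, with its underside about 43 mm above the shelf.
- **At rest:** The fork's centre moved about 0.1 px between pictures roughly 1 s apart, and the robot was touching nothing. A cruder pixel comparison of the same pictures differed in 352 pixels, which I did not trace; the moving arm and its shadow may explain it.
- **Other objects:** In the last full side picture, the jar, tray, spoon, cup and roll looked where they started, as did the part of the tablet box in view. I checked that by eye and did not measure it.

**Disagreements:**
- **Seat height:** I first put the fork seat at about 0.269 m. The images pointed to about 0.279 m, so I raised the approach before passing the lips.
- **Side force:** During the lowering I saw sideways forces of up to about 2 N, which I took to be friction in the seats. They were gone once I let go.

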